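Press one spacer out of the feeder and push it into the open bay

ROBOT

A 6-joint arm with a two-finger parallel gripper is mounted at the origin on a cart in front of the work surface, level with it; the furniture and walls round the work are solid. World frame = base frame: x ahead of the robot, y to its left, z up, the work surface at z = 0. Lengths are in m, angles in rad, forces in N, time in s.
With the tool pointing down it reaches from about 0.25 to 0.8 m from the base axis. Payload 3.9 kg.
Tool frame: the origin (TCP) lies at the very end of the fingers, on their centre line; the grasp point (between the pads) lies behind it (env.grip_point_offset is the z of the grasp point in the tool frame, in m); z points along the fingers, y is the line along which they close (so a half turn about z gives the same grasp; the last joint's range is limited). The gripper opens to 85 mm and grips with 20 to 120 N. Pads are 22 mm wide; open, the fingers measure 114 mm over their backs; the gripper's body (76 mm by 85 mm) begins 54 mm behind the grasp point. The pads swing forward as they close: fully open they stand 13 mm farther back than shut.
Start: joints at [1.284, 0.26, -0.138, 1.173, 0, 1.571], TCP at [0.149, 0.504, 0.231] pointing down, gripper open.
Joint ranges: [-2.78, 2.78], [-0.83, 1.72], [-1.28, 1.37], [-1.9, 2.12], [-1.57, 1.48], [-3.14, 3.14]. Speed limits (rad/s): [2.57, 2.57, 3.14, 3.14, 3.14, 3.14].

INTERFACE

Orientations are given as a rotation vector (axis times angle).
In Python, from plant import env, status, grab_frame, camera_params, hand_in gives the robot as it stands (env), with the cameras as plain functions, the readings (status) and the job as plain functions.
- The arm moves only by the tool drive_effector, called after "Emit:" as name(argument=value, ...) on one line, values as JSON. Schema: {"type":"object","properties":{"rows":{"type":"array","items":{"type":"array","items":{"type":"number"},"minItems":5,"maxItems":5},"minItems":1,"maxItems":12},"only":{"type":"string"},"quiet":{"type":"boolean"},"lines":{"type":"string"}},"required":["rows"],"additionalProperties":false}. rows is a list of rows, 1 to 12 of them, each of 5 numbers: the opening from 0.0 (shut) to 1.0 (fully open), then dx, dy, dz in normalised numbers (1 is 1000 mm), then a turn about the tool's z in normalised numbers (1 is pi rad); each row is the pose to reach, as a shift and turn from the pose commanded when the call began, along the tool's axes at that moment; what a row does not reach only later rows make up. A row lasts 1/8 s, in which the tool goes at most 0.0625 m and 0.188 rad, less where a joint would pass 70% of its speed; a pose out of reach is approached as far as the arm can. The fingers move at their own pace and stop on an object; the grip force is fixed at half the most. Time passes only in rows, so rows that do not move let the fingers close. The tool returns the time, the measured TCP pose, the force, the opening and the grip force at its end. only (a regular expression) keeps the lines of the reply that match it, lines (a string "A,B") keeps lines A to B, and quiet returns only ok. Input that does not fit is refused with a message, and nothing moves.
- status.state(): the state, without advancing time (a new reading comes with each control period).
- grab_frame(name): name is "scene" or "top" or "wrist"; returns the picture (400x640x3 uint8, red, green, blue); there is no depth.
- camera_params(name): a dict with "K" (3x3 intrinsics, pixels), "origin" and "orientation" of the camera in the world. Camera axes: x right, y down, z forward; pixel columns grow to the right and rows downward; lengths in m; the calibration is good to about 2 mm. A picture is of the moment at which its call begins: read the wrist's pose just before it. camera_params takes no time and is no camera call; for the wrist camera it gives the pose at the moment of the call.
- hand_in(): hands the job in; it is judged then, once.
The state is a dict: "t": time; "joints": joint angles; "dq": joint speeds; "tau": joint torques, N m; "position": TCP position; "tcp_rot": TCP orientation; "force": force on the tool from outside, world axes, zero at the start; "torque": the same for the moment, N m; "opening": opening from 0.0 (shut) to 1.0 (fully open); "grasp_force": force on a finger pad.
Only numpy, scipy, OpenCV 4.12 (cv2) and the standard library are available. Lean on these libraries where they do the work, as an engineer would, in place of code of your own. Each camera call takes 0.05 s, during which the arm holds its last target. There are 200 camera calls.

TASK

Press the feeder's plunger all the way down once and let it come back up, so that a single brass spacer comes out into the trough. Then push that spacer sideways along the trough floor, without picking it up, until it lies wholly on the dark rubber pad in the open end bay. Leave the other spacers in the magazine and do not disturb the loose things around the feeder.

Things in the scene. Friction and masses are not known exactly. Their poses are not given: they have to be found in the camera images.
- dispenser: Grey metal spacer feeder, fixed to the bench. Origin on the bench top under the magazine's axis; -x is its front (roughly toward the robot), y runs along the trough. In mm: square open-topped magazine x -17..14, y -17..17, top z 52, holding three stacked spacers; behind it the housing x 14..80, y -27..27, top z 46, with the plunger at x 47, y 0.
- trough_mid (a point): Middle of the trough floor (feeder x -44, y 0, z 6 mm), axes as the feeder's. The trough in front of the magazine is 48 mm wide inside (x) and 216 mm long (y), walled all round by rails 6 mm thick, tops 8 mm above its floor. One end is the open bay with the rubber pad, the other is closed by the blanking block; which end is which varies.
- outlet (a point): On the floor at feeder x -39, y 0, z 6 mm, in front of the magazine's outlet: where a slow press leaves the ejected spacer's axis (a fast press throws it further to -x). The plunger drives a pusher 1.6 times as far, sliding the lowest spacer out along -x. When the plunger returns, the next spacer drops; a second press would eject it too.
- plunger (a joint): Travel of the plunger, m: 0 up (rest), 0.025 fully down. A spring returns it: about 2 N to start it, about 4 N fully down; hard stop there. From 0.0225 it counts as fully pressed.
- plunger_top (a point): Centre of the top face of the plunger's black round cap (34 mm across, 7 mm thick), 82 mm above the bench at rest, 57 mm when fully pressed. Moves with the plunger; pressed straight down.
- spacer_0: The lowest spacer of the stack, the one that is ejected: brass ring, 26 mm outside, 12 mm bore, 14 mm high, about 30 g, loose. Origin at the centre of its underside, axis z. It stands on the trough floor's level (6 mm over the bench) with its top at 20 mm.
- spacer_1: The second spacer, same as spacer_0, resting on it in the magazine. It must stay in the magazine (it drops to the bottom after the press).
- spacer_2: The third, topmost spacer, same as spacer_0. It must stay in the magazine.
- bay_pad: Thin dark rubber pad flush on the trough floor, 47 mm (x) by 44 mm (y), that floors the open end bay. Origin at its centre on the floor; axes parallel to the feeder's. Centre at feeder x -44, y +86 or -86; fixed. The trough's end wall is 22 mm beyond its centre.
- blanking_block: Grey metal block with two screw heads, 46 mm (x) by 42 mm (y) by 10 mm high (12 mm with the heads), fixed on the trough floor at the other end (feeder x -44, y -86 or +86), which it closes. Origin at the centre of its underside.
- screw_box: Clear lidded box with screws, 54 x 52 x 26 mm, loose, in front of the trough toward its +y end. Bystander. Origin at the centre of its underside.
- usb_stick: Red memory stick, 17 x 53 x 8 mm, loose, behind the trough on the feeder's -y side. Bystander. Origin at the centre of its underside.
- coupler: Small black block with three white domes, 30 x 50 x 20 mm, loose, in front of the trough near its middle. Bystander. Origin at the centre of its underside.

How it is judged:
On the way, in this order (a step that is already met when the one before it is completed fails the run):
1. the plunger is pressed fully down (value of joint plunger above 0.0225 m).
2. the plunger is back up and the lowest spacer stands in the trough (value of joint plunger below 0.003 m and x of spacer_0 in the frame of dispenser below -0.032 m and z of spacer_0 in the frame of dispenser below 0.01 m), for 0.1 s.
3. the spacer lies on the pad in the open bay (x of spacer_0 in the frame of bay_pad between -0.014 and 0.014 m and y of spacer_0 in the frame of bay_pad between -0.012 and 0.012 m and z of spacer_0 in the frame of bay_pad between -0.003 and 0.004 m), for 0.2 s.
At the end, for the whole second after the job is handed in: The ejected spacer lies flat and still on the rubber pad (its axis within 12 mm of the pad's centre along the trough and 14 mm across it), the plunger is up, the two other spacers are in the magazine (within 6 mm of its axis), and no bystander has moved 15 mm (all of step 3 and angle between spacer_0's own z axis and vertical below 0.1 rad and linear speed of spacer_0 below 0.01 m/s and value of joint plunger below 0.003 m and x of spacer_1 in the frame of dispenser between -0.006 and 0.006 m and y of spacer_1 in the frame of dispenser between -0.006 and 0.006 m and x of spacer_2 in the frame of dispenser between -0.006 and 0.006 m and y of spacer_2 in the frame of dispenser between -0.006 and 0.006 m and distance of each of screw_box, usb_stick, coupler from where it was at the start of the episode below 0.015 m); the robot touches nothing.
It fails at once if a second spacer is ejected (x of any of spacer_1, spacer_2 in the frame of dispenser below -0.015 m).
It fails at once if the ejected spacer is lifted or tipped up instead of pushed along the floor (z of spacer_0 in the frame of dispenser above 0.012 m or angle between spacer_0's own z axis and vertical above 0.5 rad).
It fails at once if a spacer is lifted out of the magazine (z of spacer_1 in the frame of dispenser above 0.028 m or z of spacer_2 in the frame of dispenser above 0.042 m).
It fails at once if a loose thing near the feeder is moved 15 mm or more (distance of any of screw_box, usb_stick, coupler from where it was at the start of the episode above 0.015 m).
It also fails if it takes over 45 s, if anything falls off the work surface, if the arm or the gripper's body presses on something with over 40 N, if the wrist force passes 120 N, or if a joint passes its speed limit or range.

## Working session

There is one attempt and no reset: what is moved stays moved. The work goes in short steps, Python scripts to look and compute and a tool call to move; the robot and the scene stay as the last step left them, time stands still between calls to the robot, and variables do not carry over. Pictures are saved under pics/ and viewed, at most 10 in all, crops included, and the job is handed in when it is done.

```bash
ls; mkdir -p pics; python3 - <<'E'
from plant import env, status, grab_frame, camera_params, hand_in
import cv2
s=status.state();print(s['t'],s['position'],s['tcp_rot'],s['opening'],env.grip_point_offset)
for n in ("scene","top"):
    p=camera_params(n);print(n,p)
    cv2.imwrite(f"pics/{n}0.png",grab_frame(n)[:,:,::-1])
E
```

```text
pics
plant.py
0.0 [0.14832913 0.50286795 0.23044131] [-0.44893982 -3.10909683  0.00313841] 1.0014476309132414 -0.0187
scene {'K': array([[513.38688877,   0.        , 321.98664971],
       [  0.        , 513.38688877, 200.90883136],
       [  0.        ,   0.        ,   1.        ]]), 'origin': array([ 0.24982105, -0.47218638,  0.76909792]), 'orientation': array([-2.37501754,  0.60151768, -0.24307489])}
top {'K': array([[407.67122619,   0.        , 327.58574478],
       [  0.        , 407.67122619, 193.83202175],
       [  0.        ,   0.        ,   1.        ]]), 'origin': array([0.38269242, 0.02013653, 0.93867698]), 'orientation': array([-2.10469357,  2.14555744, -0.11138168])}
```

View pics/top0.png

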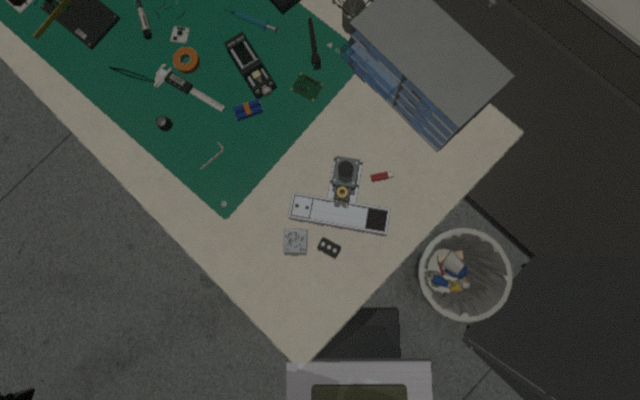

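View pics/scene0.png

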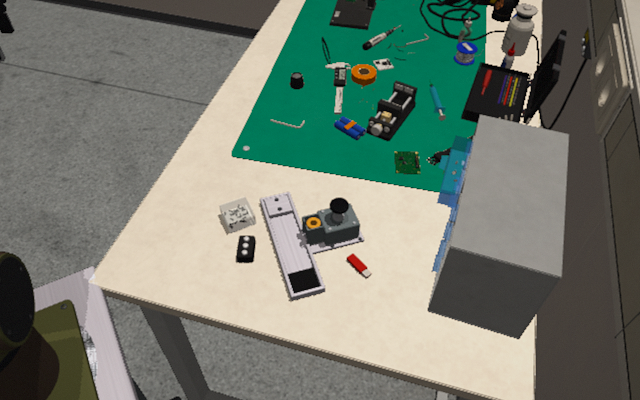

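The top view shows the feeder with the plunger at about (346,170), the magazine at (342,191), the dark pad at (377,219), which is the -y end, and the block at (302,206). I'll enlarge both views.

```bash
python3 - <<'E'
import cv2
a=cv2.imread("pics/top0.png")[145:245,280:400];cv2.imwrite("pics/topc.png",cv2.resize(a,None,fx=6,fy=6,interpolation=cv2.INTER_CUBIC))
a=cv2.imread("pics/scene0.png")[185:305,215:375];cv2.imwrite("pics/scenec.png",cv2.resize(a,None,fx=5,fy=5,interpolation=cv2.INTER_CUBIC))
E
```

```text
(no output)
```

View pics/topc.png

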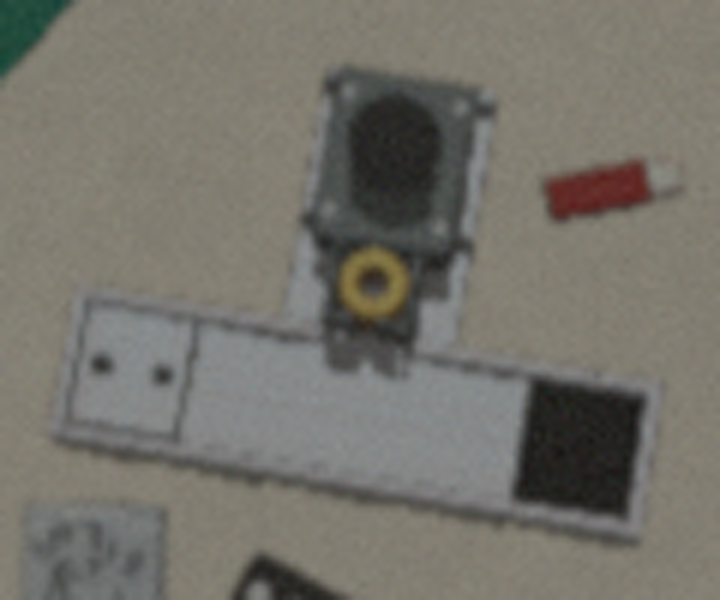

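View pics/scenec.png

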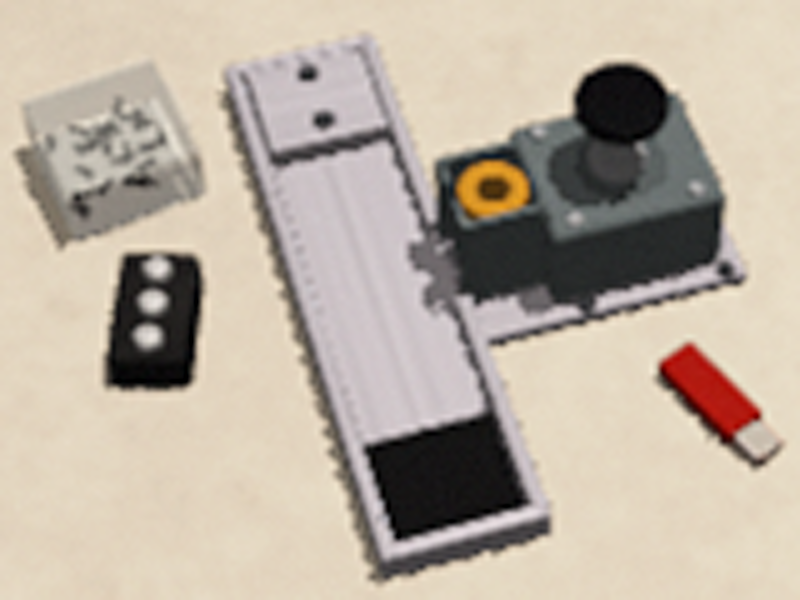

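The pad's corners, spacer_2's ring, the cap and the block's screws read clearly in both crops. I'll triangulate them, then fit the feeder's pose.

```bash
cat > h.py <<'E'
import numpy as np,cv2
from scipy.spatial.transform import Rotation as R
from scipy.optimize import least_squares
from plant import env, status, grab_frame, camera_params, hand_in
def cam(n):
    p=camera_params(n);return p['K'],R.from_rotvec(p['orientation']).as_matrix(),p['origin']
def proj(c,X):
    K,Rm,o=c;q=(np.atleast_2d(X)-o)@Rm@K.T;return q[:,:2]/q[:,2:]
def tri(cs,uv):
    P=[K@np.c_[Rm.T,-Rm.T@o] for K,Rm,o in cs]
    X=cv2.triangulatePoints(P[0],P[1],np.float64(uv[0]).T,np.float64(uv[1]).T);return (X[:3]/X[3]).T
E
python3 - <<'E'
from h import *
F=np.array([[-20.5,-64,6],[-20.5,-108,6],[-67.5,-108,6],[-67.5,-64,6],[0,0,48],[47,0,82],[-44,86,17]])/1e3
t=np.array([[530,380],[645,397],[630,517],[514,498],[374,282],[395,138],[132,369.5]])
s=np.array([[487,415],[527,502],[395,540],[363,447],[493,189],[620,103],[315,97]])
t=(t+.5)/6-.5+[280,145]; s=(s+.5)/5-.5+[215,185]
ct,cs=cam('top'),cam('scene')
X=tri([ct,cs],[t,s]);print(np.round(X*1e3,1))
def W(p): 
    return F@R.from_rotvec([0,0,p[3]]).as_matrix().T+[p[0],p[1],p[2]]
f=lambda p:np.r_[(proj(ct,W(p))-t).ravel(),(proj(cs,W(p))-s).ravel()]
r=least_squares(f,[.4,0,0,0],loss='soft_l1');print(r.x,np.round(f(r.x).reshape(-1,2),1).tolist())
np.save('pose.npy',r.x);print(np.round(W(r.x)*1e3,1))
E
```

```text
[[485.5 -33.    4.1]
 [477.7 -75.7  13.8]
 [431.9 -68.2  14.5]
 [440.5 -25.5   6.3]
 [518.7  25.5  47.4]
 [565.2  17.   78.3]
 [491.5 118.6  16. ]]
[ 5.18494216e-01  2.56079742e-02 -8.02912083e-05 -1.89595155e-01] [[0.0, 0.1], [-0.1, 0.5], [-0.7, 0.8], [-0.6, 0.7], [-0.2, 0.4], [-0.1, 0.6], [-0.1, 0.5], [1.0, -0.7], [0.6, 2.7], [0.5, 2.3], [0.0, -0.3], [0.2, -0.3], [0.5, -1.3], [0.4, -0.3]]
[[486.3 -33.4   5.9]
 [478.  -76.6   5.9]
 [431.8 -67.7   5.9]
 [440.1 -24.5   5.9]
 [518.5  25.6  47.9]
 [564.7  16.8  81.9]
 [491.5 118.4  16.9]]
```

The fit is good, with residuals mostly under 1 px. The exception is the pad's far edge in the scene view, where the end wall hides it. The magazine axis is at (0.5185, 0.0256), yaw is -0.19 rad, and the cap is at (0.565, 0.017, 0.082). Next I work out the moves.

```bash
cat >> h.py <<'E'
def go(f,z,yaw=True):
    "print tool-axes shift from now to feeder point f (x,y mm), world z"
    p=np.load('pose.npy');s=status.state();T=R.from_rotvec(s['tcp_rot'])
    Rf=R.from_rotvec([0,0,p[3]]);w=Rf.apply([f[0]/1e3,f[1]/1e3,0])+[p[0],p[1],0];w[2]=z
    d=T.inv().apply(w-s['position']);yf=T.inv().apply(Rf.apply([0,1,0]))
    a=np.arctan2(-yf[0],yf[1]);a=(a+np.pi/2)%np.pi-np.pi/2
    print('f',f,'target',w.round(4),'shift',d.round(4),'turn',a.round(3),'T\n',T.as_matrix().round(3) if yaw else '')
E
python3 -c "
from h import *
go((47,0),.110);print(status.state()['joints'])"
```

```text
f (47, 0) target [0.5647 0.0168 0.11  ] shift [-0.5368 -0.3484  0.1212] turn -0.097 T
 [[-0.959  0.283 -0.001]
 [ 0.283  0.959 -0.002]
 [-0.    -0.002 -1.   ]]
[ 1.28402445e+00  2.60640110e-01 -1.39270574e-01  1.17268824e+00
 -7.94941766e-06  1.57077151e+00]
```

Careful with the scale: turns go in shares of pi rad. That gives: -0.097 rad / 3.1416 = -0.0309.

Emit:
drive_effector(rows=[[0, -0.045, -0.03, 0, -0.0064], [0, -0.09, -0.06, 0, -0.0127], [0, -0.135, -0.09, 0, -0.0191], [0, -0.18, -0.118, 0, -0.0255], [0, -0.225, -0.147, 0, -0.0309], [0, -0.27, -0.176, 0, -0.0309], [0, -0.315, -0.205, 0, -0.0309], [0, -0.36, -0.234, 0, -0.0309], [0, -0.405, -0.263, 0, -0.0309], [0, -0.45, -0.292, 0, -0.0309], [0, -0.495, -0.321, 0, -0.0309], [0, -0.537, -0.348, 0, -0.0309]])

```text
t: 1.6
position: [0.5659, 0.0162, 0.2308]
tcp_rot: [-0.298, -3.127, -0.0]
force: [0.8, 0.4, -0.7]
opening: -0.001
grasp_force: 0.0
```

Emit:
drive_effector(rows=[[0, 0, 0, 0.03, 0], [0, 0, 0, 0.06, 0], [0, 0, 0, 0.09, 0], [0, 0, 0, 0.1, 0], [0, 0, 0, 0.1, 0]])

```text
t: 2.22
position: [0.5646, 0.0179, 0.1308]
tcp_rot: [-0.297, -3.126, 0.0]
force: [-1.0, -0.3, 0.2]
opening: -0.0
grasp_force: 0.0
```

```bash
python3 -c "
from h import *
go((47,0),.090)
cv2.imwrite('pics/w1.png',grab_frame('wrist')[:,:,::-1])"
```

```text
f (47, 0) target [0.5647 0.0168 0.09  ] shift [-0.0003 -0.0011  0.0408] turn -0.0 T
 [[-0.982  0.189 -0.002]
 [ 0.189  0.982 -0.   ]
 [ 0.002 -0.    -1.   ]]
```

View pics/w1.png

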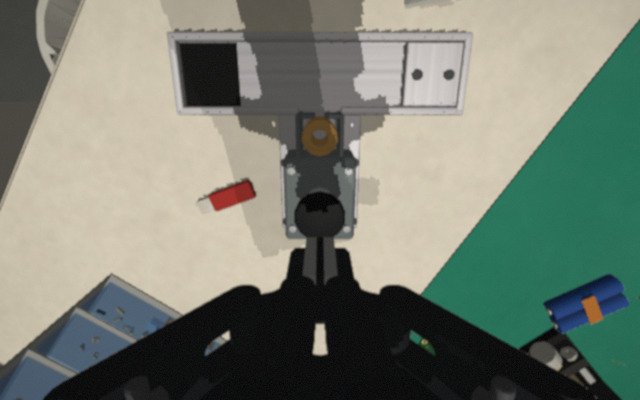

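The wrist picture shows the shut fingers centred over the black cap at about (320,215), aligned with the feeder. Now the slow press.

Emit:
drive_effector(rows=[[0, 0, -0.001, 0.02, 0], [0, 0, -0.001, 0.04, 0], [0, 0, -0.001, 0.046, 0], [0, 0, -0.001, 0.049, 0], [0, 0, -0.001, 0.051, 0], [0, 0, -0.001, 0.053, 0], [0, 0, -0.001, 0.055, 0], [0, 0, -0.001, 0.057, 0], [0, 0, -0.001, 0.059, 0], [0, 0, -0.001, 0.061, 0], [0, 0, -0.001, 0.063, 0]])

```text
t: 3.65
position: [0.5657, 0.0169, 0.0684]
tcp_rot: [0.298, 3.126, 0.0]
force: [2.4, 0.5, 4.7]
opening: 0.003
grasp_force: 1.9
```

Emit:
drive_effector(rows=[[0, 0, 0, 0.002, 0], [0, 0, 0, 0.004, 0], [0, 0, 0, 0.006, 0], [0, 0, 0, 0.008, 0], [0, 0, 0, 0.01, 0], [0, 0, 0, 0.011, 0], [0, 0, 0, 0.012, 0], [0, 0, 0, 0.012, 0]])

```text
t: 4.65
position: [0.5652, 0.0169, 0.057]
tcp_rot: [0.298, 3.127, 0.0]
force: [3.0, -0.2, 8.4]
opening: -0.003
grasp_force: 4.3
```

Emit:
drive_effector(rows=[[0, 0, 0, 0.001, 0], [0, 0, 0, 0.0015, 0], [0, 0, 0, 0.0015, 0]])

```text
t: 5.03
position: [0.5652, 0.0169, 0.0569]
tcp_rot: [0.298, 3.126, 0.0]
force: [-0.5, 0.2, 17.3]
opening: -0.005
grasp_force: 8.8
```

Emit:
drive_effector(rows=[[0, 0, 0, -0.003, 0], [0, 0, 0, -0.007, 0], [0, 0, 0, -0.011, 0], [0, 0, 0, -0.015, 0], [0, 0, 0, -0.02, 0], [0, 0, 0, -0.025, 0], [0, 0, 0, -0.03, 0], [0, 0, 0, -0.04, 0], [0, 0, 0, -0.06, 0], [0, 0, 0, -0.08, 0], [0, 0, 0, -0.08, 0]])

```text
t: 6.4
position: [0.5666, 0.0169, 0.1368]
tcp_rot: [0.297, 3.123, 0.001]
force: [0.1, -0.1, -0.6]
opening: -0.001
grasp_force: 0.0
```

```bash
python3 -c "
from h import *
go((-42,40),.13)
s=status.state();print(camera_params('wrist'))
cv2.imwrite('pics/w2.png',grab_frame('wrist')[:,:,::-1])"
```

```text
f (-42, 40) target [0.4848 0.0728 0.13  ] shift [0.0909 0.0395 0.0064] turn -0.0 T
 [[-0.982  0.189  0.004]
 [ 0.189  0.982  0.   ]
 [-0.004  0.001 -1.   ]]
{'K': array([[317.64569489,   0.        , 319.61980257],
       [  0.        , 317.64569489, 193.032651  ],
       [  0.        ,   0.        ,   1.        ]]), 'origin': array([0.49180349, 0.03210014, 0.27903594]), 'orientation': array([2.22917878, 1.84102643, 0.28657158])}
```

View pics/w2.png

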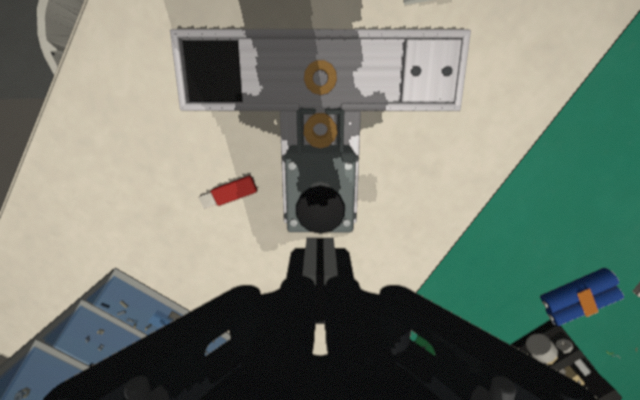

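The stop was reached at 17 N and the cap is back up. One spacer stands in the trough at (320,77) and the stack's top is at (320,129). I'll locate the ejected spacer by its ray at z = 0.02 in feeder axes.

```bash
python3 -c "
from h import *
K,Rm,o=cam('wrist');p=np.load('pose.npy')
for uv,z in (((320,77),.02),((320,129),.034),((211,71),.006)):
    d=Rm@np.linalg.inv(K)@[*uv,1];w=o+d*(z-o[2])/d[2]
    print(w.round(4),R.from_rotvec([0,0,-p[3]]).apply(w-[p[0],p[1],0]).round(4))
"
```

```text
[0.48   0.0347 0.02  ] [-0.0395  0.0016  0.02  ]
[0.5169 0.0275 0.034 ] [-0.0019  0.0016  0.034 ]
[ 0.4584 -0.0501  0.006 ] [-0.0447 -0.0856  0.006 ]
```

Emit:
drive_effector(rows=[[0, 0, 0.02, 0, 0], [0, 0.03, 0.04, 0, 0], [0, 0.06, 0.04, 0, 0], [0, 0.09, 0.04, 0, 0], [0, 0.09, 0.04, 0.03, 0], [0, 0.09, 0.04, 0.06, 0], [0, 0.09, 0.04, 0.08, 0], [0, 0.09, 0.04, 0.08, 0]])

```text
t: 7.45
position: [0.4818, 0.0737, 0.0527]
tcp_rot: [-0.296, -3.122, 0.001]
force: [0.1, -0.2, 0.1]
opening: -0.001
grasp_force: 0.0
```

```bash
python3 -c "
from h import *
go((-42,40),.010)
cv2.imwrite('pics/w3.png',grab_frame('wrist')[:,:,::-1])"
```

```text
f (-42, 40) target [0.4848 0.0728 0.01  ] shift [-0.0033 -0.0003  0.0427] turn 0.001 T
 [[-0.982  0.188 -0.005]
 [ 0.188  0.982 -0.   ]
 [ 0.005 -0.001 -1.   ]]
```

View pics/w3.png

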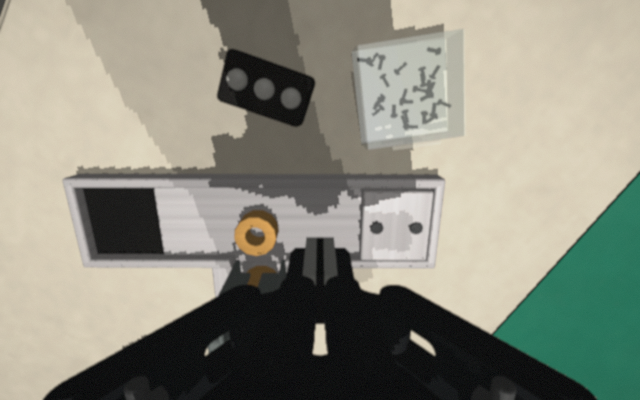

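The tips are clear of the spacer at (256,236) and the block at (395,225). I'll descend, then push slowly toward the pad.

Emit:
drive_effector(rows=[[0, -0.003, 0, 0.02, 0], [0, -0.003, 0, 0.035, 0], [0, -0.003, 0, 0.04, 0], [0, -0.003, 0, 0.042, 0], [0, -0.003, 0, 0.042, 0]])

```text
t: 8.12
position: [0.4876, 0.0727, 0.0134]
tcp_rot: [0.298, 3.126, 0.0]
force: [-0.0, 0.4, 0.4]
opening: -0.002
grasp_force: 0.0
```

Emit:
drive_effector(rows=[[0, 0, -0.004, 0, 0], [0, 0, -0.008, 0, 0], [0, 0, -0.012, 0, 0], [0, 0, -0.017, 0, 0], [0, 0, -0.022, 0, 0], [0, 0, -0.027, 0, 0], [0, 0, -0.032, 0, 0], [0, 0, -0.037, 0, 0], [0, 0, -0.042, 0, 0], [0, 0, -0.047, 0, 0], [0, 0, -0.052, 0, 0], [0, 0, -0.057, 0, 0]])

```text
t: 9.62
position: [0.4763, 0.0163, 0.0128]
tcp_rot: [0.298, 3.127, -0.0]
force: [-0.2, 0.3, 0.2]
opening: -0.002
grasp_force: 0.2
```

```bash
python3 -c "
from h import *
go((-42,-60),.010,0)
cv2.imwrite('pics/w4.png',grab_frame('wrist')[:,:,::-1])"
```

```text
f (-42, -60) target [ 0.4659 -0.0254  0.01  ] shift [ 0.0023 -0.0428  0.0028] turn -0.0 T
```

View pics/w4.png

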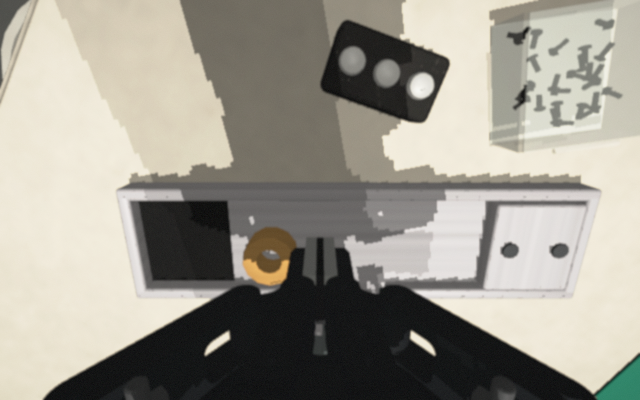

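The spacer at (270,256) lies flat against the finger's side and is being pushed along the trough, about 25.5 mm ahead of the TCP. I'll continue another 43 mm.

Emit:
drive_effector(rows=[[0, 0, -0.004, 0.001, 0], [0, 0, -0.008, 0.002, 0], [0, 0, -0.012, 0.002, 0], [0, 0, -0.017, 0.002, 0], [0, 0, -0.022, 0.002, 0], [0, 0, -0.027, 0.002, 0], [0, 0, -0.031, 0.002, 0], [0, 0, -0.035, 0.002, 0], [0, 0, -0.038, 0.002, 0], [0, 0, -0.041, 0.002, 0], [0, 0, -0.043, 0.002, 0], [0, 0, -0.043, 0.002, 0]])

```text
t: 11.18
position: [0.4693, -0.0254, 0.0114]
tcp_rot: [0.297, 3.125, 0.002]
force: [0.6, 2.1, 4.1]
opening: 0.001
grasp_force: 1.6
```

Emit:
drive_effector(rows=[[0, 0, 0.004, 0, 0], [0, 0, 0.01, 0, 0], [0, 0, 0.01, -0.03, 0], [0, 0, 0.01, -0.07, 0], [0, 0, 0.01, -0.12, 0], [0, 0, 0.01, -0.12, 0], [0, 0, 0.01, -0.12, 0]])

```text
t: 12.05
position: [0.4695, -0.0156, 0.1302]
tcp_rot: [-0.297, -3.127, 0.0]
force: [-0.5, 0.7, 0.1]
opening: -0.001
grasp_force: 0.0
```

```bash
python3 -c "
from h import *
go((-42,-60),.010,0)
cv2.imwrite('pics/w5.png',grab_frame('wrist')[:,:,::-1])"
```

```text
f (-42, -60) target [ 0.4659 -0.0254  0.01  ] shift [ 0.0015 -0.0102  0.1202] turn 0.0 T
```

View pics/w5.png

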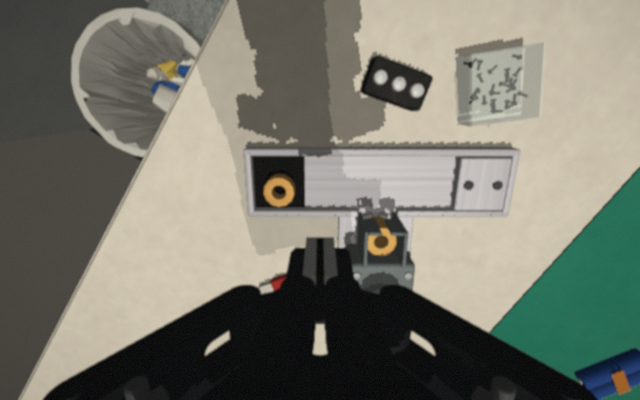

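The spacer at (279,191) lies wholly on the pad, whose columns run 251 to 305. The cap is up, the two other spacers are in the magazine, and the bystanders in view look unmoved. Handing in.

```bash
python3 -c "
from plant import env, status, grab_frame, camera_params, hand_in
print(hand_in())"
```

```text
the job is handed in; nothing more can be done
None
```

I pressed the plunger once to its stop, pushed the one ejected spacer along the trough onto the rubber pad, where the last picture shows it centred, and handed the job in at about 12 s; no verdict was returned.

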